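# Tap home the locking wedge of a bench riser

### The job

The plywood bottle riser is being put back together: its loose end panel still gapes from the shelf, and the tapered wedge standing in the tenon beside it has only been started by hand. Take the mallet and tap the wedge down with several light blows, lifting clear between them, until it stops moving forward: the panel is then drawn up to the shelf and the wedge is tight. Strike nothing but the wedge and never hit hard, or the tenon splits; then put the mallet back down on the bench and leave everything else where it is.

Things in the scene. Friction and masses are not known exactly. Their poses are not given: they have to be found in the camera images.
- mallet: Rubber-faced mallet, about 0.3 kg, standing on one striking face, handle level. Origin: centre of that lower face; z up through the head, x along the handle. Head 98 mm tall: metal block 36 x 36 mm from 21 to 77 mm up, a round rubber face 33 mm across, 21 mm long at each end (the lower gives 1 mm per 12 N). Handle 135 mm long, 25 mm thick, leaves the block's +x side 49 mm up. Grip the block across y.
- wedge: Loose hardwood wedge standing tip down in the tenon's mortise. 120 mm long, 26 mm wide (x), 11 mm thick at the tip and 31 mm at the head (taper 1 in 6). Origin: on the flat face (y = 0, against the panel) at the tip; z up to the head, the tapered face on +y. 50 g. It stays where it is driven and does not spring back.
- wedge_head (a point): Centre of the wedge's flat top (31 x 26 mm): strike here, straight down. Starts 68 to 85 mm above the tenon; home 30 to 60 mm above it, different each time. It yields to 4 to 11 N, then at the stop the force rises steeply: blows of 14 to 25 N that move it under 1.5 mm each make it tight. Above 40 N the tenon splits; 0.05 m/s is a light blow, 0.1 m/s too hard.
- tenon_top (a point): Fixed point at the middle of the mortise in the tenon's upper face, 124 mm above the bench. Axes as the riser's: y along the tenon, away from the shelf. The mortise is 29 mm wide (x).
- riser: Fixed plywood riser: shelf 200 mm (x) by 320 mm (y), upper face 124 mm above the bench; one end panel with its own wedge already home at the -y end; a tenon 72 mm wide, 24 mm thick at the +y end reaching 95 mm past the shelf. Origin on the bench under the shelf's centre.
- end_panel (a joint): Gap in m between the shelf's end and the loose end panel (200 mm wide, 18 mm thick, 145 mm high) that slides stiffly on the tenon at the riser's +y end and springs outward against the wedge with a few N: 0 closed, 0.003 to 0.008 at the start. Driving the wedge down 6 mm closes it 1 mm.
- panel_top (a point): Middle of the loose end panel's top edge, 145 mm above the bench; the wedge stands against its outer (+y) face.
- spare_wedge: A spare wedge like the other, lying loose on the bench; leave it.
- bottle_a: Clear reagent bottle with a blue cap, 145 mm tall, 70 mm across; leave it.
- bottle_b: Amber reagent bottle, 118 mm tall, 56 mm across; leave it.
- flask: Conical glass flask, 118 mm tall, 82 mm across at the base; leave it.
- beaker: Glass beaker, 90 mm tall, 68 mm across; leave it.
- tip_box: Blue box of pipette tips, 125 x 85 x 64 mm; leave it.
- driver: Black-handled screwdriver, 200 mm long, lying on the bench; leave it.
Not all that is in view belongs to the job. Of the things shaped like the part that bears end_panel, the wooden one is meant.

How it is judged:
By the outcome, as a careful person would: the job done as asked, in the order asked, and still so for the second after the job is handed in, with the robot touching nothing.
It also fails if it takes over 48 s, if anything falls off the work surface, if the arm or the gripper's body presses on something with over 40 N, if the wrist force passes 120 N, or if a joint passes its speed limit or range.

### The arm

A 7-joint arm with a two-finger parallel gripper is mounted at the origin on the work surface. World frame = base frame: x ahead of the robot, y to its left, z up, the work surface at z = 0. Lengths are in m, angles in rad, forces in N, time in s.
With the tool pointing down it reaches from about 0.4 to 0.85 m from the base axis. Payload 10.4 kg.
Tool frame: the origin (TCP) lies at the very end of the fingers, on their centre line; the grasp point (between the pads) lies env.tcp_to_grasp behind it (env.tcp_to_grasp is the distance from the TCP to the grasp point, in m); y points along the fingers, z is the direction in which the jaws open and shut, and the axes are right-handed (so a half turn about y gives the same grasp; the last joint's range is limited). The gripper opens to 85 mm and grips with 20 to 120 N. Pads are 22 mm wide; open, the fingers measure 114 mm over their backs; the gripper's body (76 mm by 85 mm) begins 54 mm behind the grasp point. The pads swing forward as they close: fully open they stand 13 mm farther back than shut.
Start: joints at [1.274, 0.332, -0.065, 1.46, 0.022, 1.35, -0.088], TCP at [0.169, -0.602, 0.231] pointing down, gripper open.
Joint ranges: [-2.6, 2.6], [-0.5, 2.12], [-1.47, 1.34], [0.16, 2.42], [-1.27, 4.41], [0.06, 2.06], [-2.6, 2.6]. Speed limits (rad/s): [2.22, 2.22, 2.79, 2.79, 3.14, 3.14, 3.14].

### API

Orientations are given as a unit quaternion [w, x, y, z].
In Python, from cell import env gives the robot as it stands.
- The arm moves only by the shell command python3 -m handwheel 'ROWS' [FORCE]. ROWS is JSON, a list of rows, each a list of 3 entries, a list of its own where there are three numbers: the shift along the world's x, y, z in m, then the turn, a rotation vector about the world's x, y, z in degrees, then the opening, from 0 (shut) to 1 (fully open). In form: [[[tx, ty, tz], [rx, ry, rz], grip], ...]. A call has 1 to 10 rows; each row shifts and turns the commanded pose from where the row before left it; what a row does not reach is not made up. A row lasts 1/12 s, in which the tool goes at most 41.7 mm and 7.16 degrees, less where a joint would pass 70% of its speed; a pose out of reach is approached as far as the arm can. A call with a gripper value outside its range is refused whole. The fingers move at their own pace and stop on an object; FORCE is the grip in N (left out, the last holds). Time passes only in rows, so rows that do not move let the fingers close. It gives the time, the measured TCP pose, the force and the opening at its end, in the units of the state.
- env.sense(): the state, without advancing time (a new reading comes with each control period).
- env.grab_frame(name): name is "side" or "top"; returns a dict with "frame" (420x560x3 uint8, blue, green, red), "camera_matrix" (3x3 intrinsics, pixels), "T" (4x4, takes a point from camera to world coordinates). Camera axes: x right, y down, z forward; pixel columns grow to the right and rows downward; lengths in m; the calibration is good to about 2 mm. A picture is of the moment at which its call begins. There is no depth.
- env.close_job(): hands the job in, once; it reports no verdict.
The state is a dict: "t": time; "qpos": joint angles; "qd": joint speeds; "joint_efforts": joint torques, N m; "eef_pos": TCP position; "ee_rot": TCP orientation; "force": force on the tool from outside, world axes, zero at the start; "wrist_torque": the same for the moment, N m; "finger_gap": opening from 0.0 (shut) to 1.0 (fully open).
Only numpy, scipy, OpenCV 4.12 (cv2) and the standard library are available. Lean on these libraries where they do the work, as an engineer would, in place of code of your own. Each camera call takes 0.05 s, during which the arm holds its last target. There are 200 camera calls.

## Working session

There is one attempt and no reset: what is moved stays moved. The work goes in short steps, Python scripts to look and compute and a shell command to move; the robot and the scene stay as the last step left them, time stands still between calls to the robot, and variables do not carry over. Pictures are saved under pics/ and viewed, about 8 in all and at most 12, crops included, and the job is handed in when it is done.

```bash
mkdir -p pics; ls
cat > h.py <<'E'
import numpy as np, cv2, json
from cell import env
def snap(n,f):
    d=env.grab_frame(n); cv2.imwrite(f'pics/{f}.png',d['frame']); np.savez(f'pics/{f}.npz',K=d['camera_matrix'],T=d['T']); return d
def ray(f,u,v):
    c=np.load(f'pics/{f}.npz'); d=c['T'][:3,:3]@np.linalg.inv(c['K'])@[u,v,1]; return c['T'][:3,3],d
def atz(f,u,v,z):
    o,d=ray(f,u,v); return o+d*(z-o[2])/d[2]
def proj(f,p):
    c=np.load(f'pics/{f}.npz'); q=c['K']@(np.linalg.inv(c['T'])@np.r_[p,1])[:3]; return q[:2]/q[2]
def crop(f,u0,v0,w,h,s,o):
    im=cv2.imread(f'pics/{f}.png')[v0:v0+h,u0:u0+w]; cv2.imwrite(f'pics/{o}.png',cv2.resize(im,None,fx=s,fy=s,interpolation=cv2.INTER_CUBIC))
E
python3 - <<'E'
from h import *
for n in('top','side'):
    d=snap(n,n+'0'); print(d['T'].round(3).tolist(),d['camera_matrix'].round(1).tolist())
s=env.sense(); print(s, env.tcp_to_grasp)
E
```

```text
pics
[[0.012, -0.989, 0.15, 0.242], [-1.0, -0.015, -0.021, -0.037], [0.023, -0.15, -0.988, 1.658], [0.0, 0.0, 0.0, 1.0]] [[456.9, 0.0, 287.1], [0.0, 456.9, 214.8], [0.0, 0.0, 1.0]]
[[-0.804, -0.362, 0.471, -0.109], [-0.594, 0.467, -0.655, 0.755], [0.017, -0.807, -0.59, 0.884], [0.0, 0.0, 0.0, 1.0]] [[385.8, 0.0, 275.5], [0.0, 385.8, 201.9], [0.0, 0.0, 1.0]]
{'t': 0.1, 'qpos': array([ 1.27437337,  0.33280265, -0.06467993,  1.46084121,  0.02161496,
        1.34989665, -0.0884937 ]), 'qd': array([-5.83105351e-04, -1.38402387e-03,  7.76604233e-04, -1.63424408e-03,
       -7.43517323e-04, -1.30717763e-04, -7.20116461e-05]), 'joint_efforts': array([ 1.45484442e-03, -6.26743770e+01,  4.92525171e-02, -3.92428672e+01,
        1.63327582e-02,  7.00736535e-03, -5.35042773e-05]), 'eef_pos': array([ 0.16890143, -0.60140559,  0.23060691]), 'ee_rot': array([ 0.09642485, -0.0965995 ,  0.70092326, -0.70005526]), 'force': array([-0.16891082,  0.22287639,  0.34173523]), 'wrist_torque': array([-0.02737915,  0.00262783, -0.0485919 ]), 'finger_gap': 0.9958041043581543} 0.0187
```

View pics/top0.png

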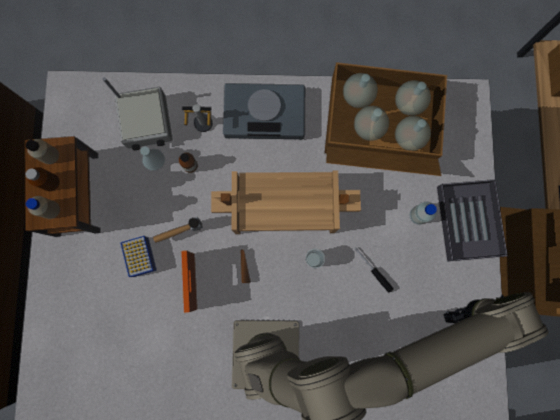

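View pics/side0.png

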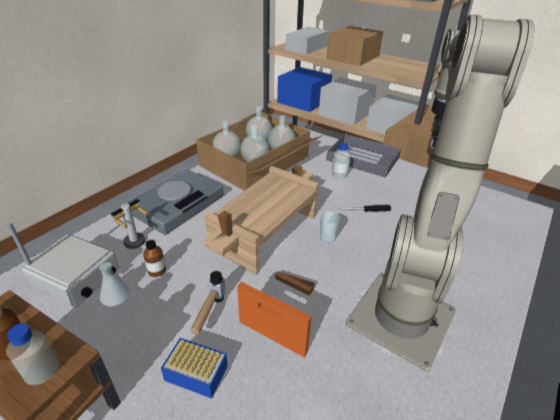

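The top view shows the riser at about (285,201), the mallet with its head at (195,224) and handle to (155,238), the spare wedge at (244,266), an orange decoy panel at (188,281) and the tip box at (137,256). In the side view the wedge looks to be at (225,222) and the mallet head at (217,285).

Run:
```python
from h import *
crop('top0',140,165,230,90,3.4,'ct'); crop('side0',175,160,160,180,3.2,'cs')
a=cv2.imread('pics/ct.png');b=cv2.imread('pics/cs.png')
print(a.shape,b.shape)
```

```text
(306, 782, 3) (576, 512, 3)
```

View pics/ct.png

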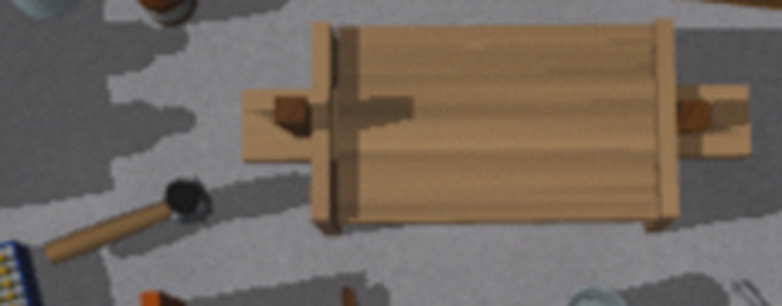

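View pics/cs.png

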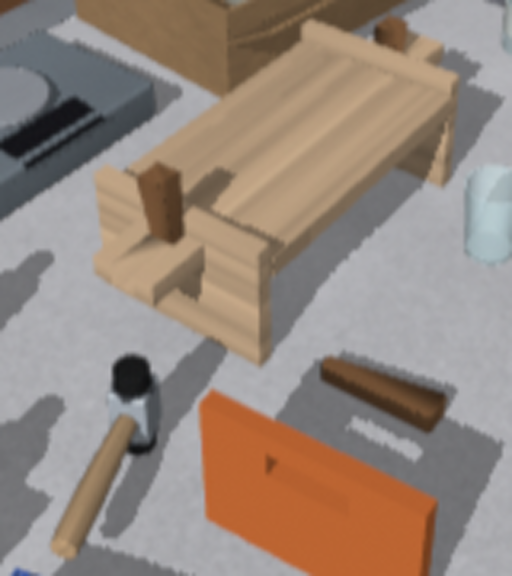

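```bash
cat >> h.py <<'E'
def tri(*obs):
    A=np.zeros((3,3));b=np.zeros(3);L=[]
    for f,u,v in obs:
        o,d=ray(f,u,v); d/=np.linalg.norm(d);P=np.eye(3)-np.outer(d,d);A+=P;b+=P@o;L.append((o,d))
    p=np.linalg.solve(A,b); return p.round(4),[round(float(np.linalg.norm(np.cross(d,p-o))),4) for o,d in L]
E
python3 - <<'E'
from h import *
t=lambda x,y:('top0',140+x/3.4-.35,165+y/3.4-.35)
s=lambda x,y:('side0',175+x/3.2-.35,160+y/3.2-.35)
print('wedgehead',tri(t(291,110),s(160,177)))
print('mallet top',tri(t(183,196),s(131,368)))
print('mallet top z.098',atz(*t(183,196),.098),atz(*s(131,368),.098))
print('handle end z.055',atz(*t(48,254),.05),atz(*s(64,548),.05))
for c in[(243,90),(243,160),(749,86),(749,156)]: print('tenon',atz(*t(*c),.124).round(4))
for c in[(313,22),(332,22),(313,221),(656,20),(674,20),(674,218)]: print('panel',atz(*t(*c),.145).round(4))
print('side tenon outer',[atz(*s(*c),.124).round(4) for c in[(97,262),(155,301)]])
E
```

```text
wedgehead (array([0.5191, 0.1327, 0.1954]), [0.0005, 0.0005])
mallet top (array([0.4496, 0.2516, 0.0939]), [0.0014, 0.0014])
mallet top z.098 [0.44793827 0.25006626 0.098     ] [0.44799999 0.25479877 0.098     ]
handle end z.055 [0.39184013 0.39494954 0.05      ] [0.39219913 0.39393262 0.05      ]
tenon [0.5526 0.19   0.124 ]
tenon [0.4816 0.1873 0.124 ]
tenon [ 0.5653 -0.3196  0.124 ]
tenon [ 0.4936 -0.3187  0.124 ]
panel [0.6186 0.1199 0.145 ]
panel [0.6189 0.101  0.145 ]
panel [0.419  0.1139 0.145 ]
panel [ 0.6268 -0.2229  0.145 ]
panel [ 0.6271 -0.241   0.145 ]
panel [ 0.4272 -0.2401  0.145 ]
side tenon outer [array([0.5441, 0.1955, 0.124 ]), array([0.4678, 0.2009, 0.124 ])]
```

```bash
python3 - <<'E'
from h import *
from scipy.spatial.transform import Rotation as R
s=env.sense();w,x,y,z=s['ee_rot'];M=R.from_quat([x,y,z,w]).as_matrix();print(M.round(3))
ja=np.degrees(np.arctan2(M[1,2],M[0,2]));print('jaw',ja, 'need',21.5-ja)
E
python3 -m handwheel '[[[0.03,0.025,0.01],[0,0,0],1],[[0.03,0.025,0.01],[0,0,0],1],[[0.03,0.025,0.01],[0,0,0],1],[[0.03,0.025,0.01],[0,0,0],1]]' 90
```

```text
[[-0.963 -0.     0.27 ]
 [-0.27   0.001 -0.963]
 [ 0.    -1.    -0.001]]
jaw -74.3105595639728 need 95.8105595639728
t: 0.43
eef_pos: [0.2899, -0.5003, 0.2714]
ee_rot: [0.096, -0.096, 0.701, -0.7]
force: [1.6, -0.8, 0.1]
finger_gap: 1.005
```

```bash
python3 -m handwheel '[[[0.03,0.028,0.01],[0,0,5],1],[[0.03,0.028,0.01],[0,0,5],1],[[0.03,0.028,0.01],[0,0,5],1],[[0.03,0.028,0.01],[0,0,5],1],[[0.03,0.028,0.0],[0,0,5],1],[[0.03,0.028,0],[0,0,5],1],[[0.025,0.03,0],[0,0,5],1],[[0.005,0.038,0],[0,0,5],1],[[0,0.04,0],[0,0,5],1],[[0,0.04,0],[0,0,5],1]]'
python3 -m handwheel '[[[0,0.04,0],[0,0,5],1],[[0,0.04,0],[0,0,5],1],[[0,0.04,0],[0,0,5],1],[[0,0.04,0],[0,0,5],1],[[0,0.04,0],[0,0,5],1],[[-0.01,0.04,0],[0,0,5],1],[[-0.01,0.04,0],[0,0,5],1],[[-0.01,0.04,0],[0,0,5],1],[[-0.01,0.04,0],[0,0,5.8],1],[[0,0,0],[0,0,0],1]]'
```

```text
t: 1.27
eef_pos: [0.4974, -0.1852, 0.31]
ee_rot: [0.385, -0.385, 0.594, -0.593]
force: [0.7, 0.5, 0.3]
finger_gap: 1.002
t: 2.1
eef_pos: [0.454, 0.1812, 0.3112]
ee_rot: [0.589, -0.587, 0.393, -0.393]
force: [-0.2, 0.6, 0.9]
finger_gap: 1.003
```

```bash
python3 -m handwheel '[[[-0.003,0.036,-0.02],[0,0,-1],1],[[-0.003,0.035,-0.02],[0,0,0],1],[[0,0,-0.04],[0,0,0],1],[[0,0,-0.04],[0,0,0],1],[[0,0,-0.04],[0,0,0],1],[[0,0,-0.02],[0,0,0],1],[[0,0,0],[0,0,0],1]]'
python3 - <<'E'
from h import *
snap('side','s1');snap('top','t1');s=env.sense();print(s['eef_pos'],s['ee_rot'])
a=cv2.imread('pics/s1.png')[190:330,130:290];b=cv2.imread('pics/t1.png')[165:265,130:230]
cv2.imwrite('pics/c1.png',np.hstack([cv2.resize(a,(480,420)),cv2.resize(b,(300,300)) if 0 else cv2.copyMakeBorder(cv2.resize(b,(300,300)),0,120,0,0,cv2.BORDER_CONSTANT)]))
E
```

```text
t: 2.68
eef_pos: [0.4487, 0.2421, 0.1262]
ee_rot: [-0.579, 0.583, -0.405, 0.401]
force: [0.1, 0.2, -0.2]
finger_gap: 1.0
[0.45128484 0.24388428 0.13116641] [-0.58088517  0.58110306 -0.40334991  0.40274124]
```

View pics/c1.png

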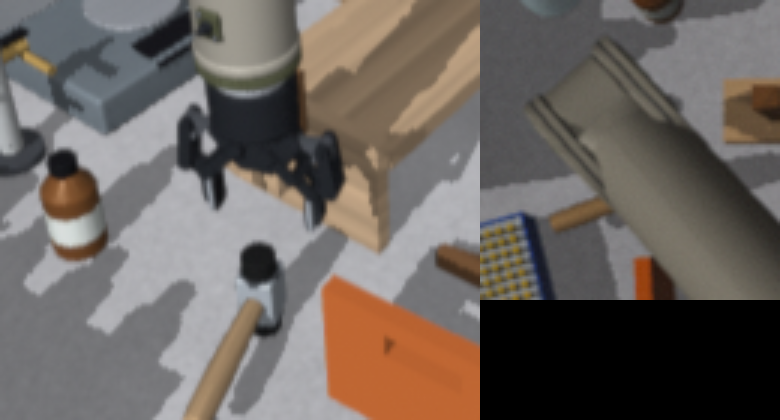

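The open jaws (crop (200,190) and (315,210)) straddle the mallet head at (258,262), which stands clear of everything, but the tool is about 8 mm short in y. I'll correct that, lower and grip.

```bash
python3 -m handwheel '[[[-0.003,0.008,0],[0,0,-0.7],1],[[0,0,-0.02],[0,0,0],1],[[0,0,-0.02],[0,0,0],1],[[0,0,-0.02],[0,0,0],1],[[0,0,-0.02],[0,0,0],1],[[0,0,-0.01],[0,0,0],1],[[0,0,-0.005],[0,0,0],1],[[0,0,0],[0,0,0],1]]'
python3 -m handwheel '[[[0,0,0],[0,0,0],0],[[0,0,0],[0,0,0],0],[[0,0,0],[0,0,0],0],[[0,0,0],[0,0,0],0],[[0,0,0],[0,0,0],0],[[0,0,0],[0,0,0],0],[[0,0,0],[0,0,0],0]]' 90
```

```text
t: 3.45
eef_pos: [0.4489, 0.2519, 0.0364]
ee_rot: [0.579, -0.578, 0.407, -0.407]
force: [0.4, -0.3, -0.5]
finger_gap: 1.001
t: 4.03
eef_pos: [0.449, 0.252, 0.0363]
ee_rot: [0.579, -0.578, 0.406, -0.407]
force: [1.7, 0.9, 4.6]
finger_gap: 0.411
```

```bash
python3 -m handwheel '[[[0,0,0.01],[0,0,0],0],[[0,0,0.02],[0,0,0],0],[[0,0,0.04],[0,0,0],0],[[0,0,0.04],[0,0,0],0],[[0,0,0.04],[0,0,0],0],[[0,0,0.04],[0,0,0],0],[[0,0,0.04],[0,0,0],0],[[0,0,0.02],[0,0,0],0],[[0,0,0],[0,0,0],0]]'
python3 -m handwheel '[[[0.02,-0.034,0],[0,0,0],0],[[0.02,-0.034,0],[0,0,0],0],[[0.015,-0.026,0],[0,0,0],0],[[0.01,-0.015,0],[0,0,0],0],[[0.005,-0.011,0],[0,0,0],0],[[0,0,0],[0,0,0],0],[[0,0,0],[0,0,0],0]]'
python3 - <<'E'
from h import *
snap('side','s2');s=env.sense();print(s['eef_pos'],s['ee_rot'],s['force'],s['wrist_torque'],s['finger_gap'])
crop('side0',195,180,70,70,5,'x');crop('s2',140,110,150,150,4,'c2')
E
```

```text
t: 4.78
eef_pos: [0.4491, 0.2529, 0.2906]
ee_rot: [0.58, -0.577, 0.405, -0.408]
force: [0.1, 0.2, -4.0]
finger_gap: 0.413
t: 5.37
eef_pos: [0.5175, 0.1323, 0.285]
ee_rot: [-0.578, 0.579, -0.407, 0.406]
force: [0.3, 0.4, -3.5]
finger_gap: 0.408
[0.51733739 0.13318268 0.28537128] [-0.57877979  0.57893839 -0.40656074  0.40565091] [ 0.36643901  0.33376019 -2.4595931 ] [-0.0443234   0.03541289 -0.00506075] 0.40972276436389865
```

View pics/c2.png

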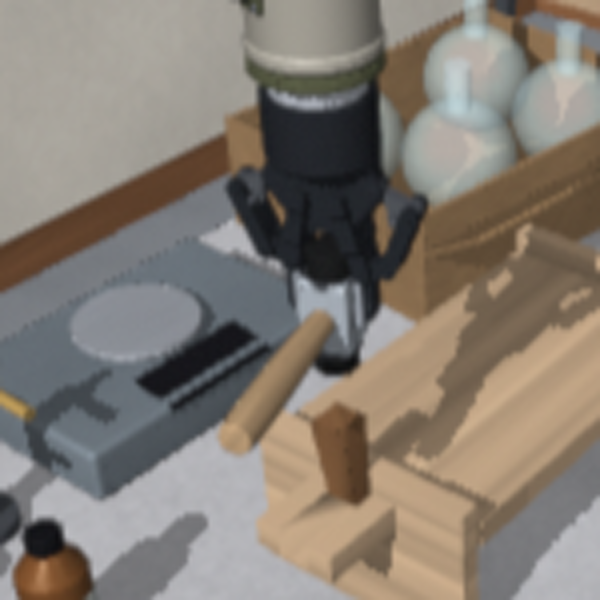

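```bash
python3 - <<'E'
from h import *
print(proj('s2',[.5173,.1332,.249]), proj('s2',[.5188,.1327,.1954]))
for z in(.19,.1954,.2,.205): print(z,atz('s2',140+338/4,110+412/4,z), atz('s2',140+341/4,110+357/4,.249))
E
python3 -m handwheel '[[[0.001,0,-0.01],[0,0,0],0],[[0,0,-0.01],[0,0,0],0],[[0,0,-0.005],[0,0,0],0],[[0,0,-0.004],[0,0,0],0],[[0,0,-0.004],[0,0,0],0]]'
```

```text
[223.67157262 200.14280422] [224.57174106 214.95504448]
0.19 [0.53015122 0.12111173 0.19      ] [0.51671052 0.12735476 0.249     ]
0.1954 [0.52517745 0.12604838 0.1954    ] [0.51671052 0.12735476 0.249     ]
0.2 [0.52094054 0.13025368 0.2       ] [0.51671052 0.12735476 0.249     ]
0.205 [0.5163352  0.13482466 0.205     ] [0.51671052 0.12735476 0.249     ]
t: 5.83
eef_pos: [0.5191, 0.132, 0.2521]
ee_rot: [-0.578, 0.579, -0.407, 0.406]
force: [-0.4, 1.0, -2.8]
finger_gap: 0.411
```

```bash
python3 -m handwheel '[[[0,0,-0.003],[0,0,0],0],[[0,0,-0.004],[0,0,0],0],[[0,0,-0.004],[0,0,0],0],[[0,0,-0.004],[0,0,0],0]]'
```

```text
t: 6.17
eef_pos: [0.5196, 0.1318, 0.2378]
ee_rot: [0.579, -0.578, 0.407, -0.407]
force: [0.8, -1.1, 7.1]
finger_gap: 0.41
```

```bash
python3 -m handwheel '[[[0,0,-0.004],[0,0,0],0]]'
```

```text
t: 6.25
eef_pos: [0.5201, 0.1318, 0.2346]
ee_rot: [0.579, -0.578, 0.406, -0.407]
force: [-1.3, -1.9, 8.1]
finger_gap: 0.409
```

```bash
for i in 1; do python3 -m handwheel '[[[0,0,0.006],[0,0,0],0],[[0,0,0.006],[0,0,0],0],[[0,0,-0.004],[0,0,0],0],[[0,0,-0.004],[0,0,0],0],[[0,0,-0.004],[0,0,0],0],[[0,0,-0.004],[0,0,0],0]]' | grep -E 't:|eef|force'; python3 -m handwheel '[[[0,0,0.006],[0,0,0],0],[[0,0,0.006],[0,0,0],0],[[0,0,-0.004],[0,0,0],0],[[0,0,-0.004],[0,0,0],0],[[0,0,-0.004],[0,0,0],0],[[0,0,-0.004],[0,0,0],0]]'| grep -E 't:|eef|force'; done
```

```text
t: 6.75
eef_pos: [0.5199, 0.1317, 0.2301]
ee_rot: [0.579, -0.578, 0.406, -0.407]
force: [0.3, -2.2, 8.6]
t: 7.25
eef_pos: [0.5199, 0.1316, 0.226]
ee_rot: [0.579, -0.578, 0.406, -0.407]
force: [-0.9, -1.6, 9.0]
```

```bash
python3 -m handwheel '[[[0,0,0.006],[0,0,0],0],[[0,0,0.006],[0,0,0],0],[[0,0,-0.004],[0,0,0],0],[[0,0,-0.004],[0,0,0],0],[[0,0,-0.004],[0,0,0],0],[[0,0,-0.0025],[0,0,0],0]]'
```

```text
t: 7.75
eef_pos: [0.5197, 0.1316, 0.2233]
ee_rot: [0.579, -0.578, 0.406, -0.407]
force: [0.2, -1.9, 8.9]
finger_gap: 0.413
```

```bash
python3 -m handwheel '[[[0,0,0.006],[0,0,0],0],[[0,0,0.006],[0,0,0],0],[[0,0,-0.004],[0,0,0],0],[[0,0,-0.004],[0,0,0],0],[[0,0,-0.004],[0,0,0],0],[[0,0,-0.002],[0,0,0],0]]'
```

```text
t: 8.25
eef_pos: [0.5197, 0.1315, 0.2212]
ee_rot: [0.578, -0.578, 0.406, -0.407]
force: [-0.2, -1.2, 9.2]
finger_gap: 0.41
```

```bash
python3 -m handwheel '[[[0,0,0.006],[0,0,0],0],[[0,0,0.006],[0,0,0],0],[[0,0,-0.004],[0,0,0],0],[[0,0,-0.004],[0,0,0],0],[[0,0,-0.004],[0,0,0],0],[[0,0,-0.002],[0,0,0],0]]'
```

```text
t: 8.75
eef_pos: [0.5197, 0.1316, 0.2192]
ee_rot: [0.578, -0.578, 0.406, -0.407]
force: [0.6, -2.2, 9.9]
finger_gap: 0.408
```

```bash
python3 -m handwheel '[[[0,0,0.006],[0,0,0],0],[[0,0,0.006],[0,0,0],0],[[0,0,-0.004],[0,0,0],0],[[0,0,-0.004],[0,0,0],0],[[0,0,-0.004],[0,0,0],0],[[0,0,-0.002],[0,0,0],0]]'
```

```text
t: 9.25
eef_pos: [0.5197, 0.1315, 0.2172]
ee_rot: [0.578, -0.578, 0.406, -0.407]
force: [-1.0, -2.4, 9.1]
finger_gap: 0.405
```

```bash
python3 -m handwheel '[[[0,0,0.006],[0,0,0],0],[[0,0,0.006],[0,0,0],0],[[0,0,-0.004],[0,0,0],0],[[0,0,-0.004],[0,0,0],0],[[0,0,-0.004],[0,0,0],0],[[0,0,-0.002],[0,0,0],0]]'
```

```text
t: 9.75
eef_pos: [0.5196, 0.1316, 0.2153]
ee_rot: [0.578, -0.578, 0.407, -0.407]
force: [-3.1, -2.5, 10.7]
finger_gap: 0.411
```

```bash
python3 -m handwheel '[[[0,0,0.006],[0,0,0],0],[[0,0,0.006],[0,0,0],0],[[0,0,-0.004],[0,0,0],0],[[0,0,-0.004],[0,0,0],0],[[0,0,-0.004],[0,0,0],0],[[0,0,-0.002],[0,0,0],0]]'
```

```text
t: 10.25
eef_pos: [0.5196, 0.1316, 0.2133]
ee_rot: [0.578, -0.578, 0.406, -0.407]
force: [-2.0, -1.9, 11.4]
finger_gap: 0.413
```

```bash
python3 -m handwheel '[[[0,0,0.006],[0,0,0],0],[[0,0,0.006],[0,0,0],0],[[0,0,-0.004],[0,0,0],0],[[0,0,-0.004],[0,0,0],0],[[0,0,-0.004],[0,0,0],0],[[0,0,-0.0015],[0,0,0],0]]'
```

```text
t: 10.75
eef_pos: [0.5195, 0.1316, 0.2117]
ee_rot: [-0.578, 0.578, -0.407, 0.407]
force: [-2.8, -2.4, 11.4]
finger_gap: 0.414
```

```bash
python3 -m handwheel '[[[0,0,0.006],[0,0,0],0],[[0,0,0.006],[0,0,0],0],[[0,0,-0.004],[0,0,0],0],[[0,0,-0.004],[0,0,0],0],[[0,0,-0.004],[0,0,0],0],[[0,0,-0.0015],[0,0,0],0]]'
```

```text
t: 11.25
eef_pos: [0.5196, 0.1317, 0.2107]
ee_rot: [0.579, -0.578, 0.406, -0.407]
force: [-5.7, -4.1, 18.1]
finger_gap: 0.414
```

```bash
python3 -m handwheel '[[[0,0,0.006],[0,0,0],0],[[0,0,0.006],[0,0,0],0],[[0,0,-0.004],[0,0,0],0],[[0,0,-0.004],[0,0,0],0],[[0,0,-0.004],[0,0,0],0],[[0,0,0],[0,0,0],0]]'
```

```text
t: 11.75
eef_pos: [0.5196, 0.1318, 0.2108]
ee_rot: [0.578, -0.578, 0.406, -0.407]
force: [-4.9, -3.1, 15.2]
finger_gap: 0.409
```

```bash
python3 -m handwheel '[[[0,0,0.006],[0,0,0],0],[[0,0,0.006],[0,0,0],0],[[0,0,-0.004],[0,0,0],0],[[0,0,-0.004],[0,0,0],0],[[0,0,-0.004],[0,0,0],0],[[0,0,-0.0003],[0,0,0],0]]'
```

```text
t: 12.25
eef_pos: [0.5195, 0.1318, 0.2106]
ee_rot: [-0.578, 0.578, -0.407, 0.407]
force: [-6.3, -2.9, 17.3]
finger_gap: 0.411
```

```bash
python3 -m handwheel '[[[0,0,0.006],[0,0,0],0],[[0,0,0.006],[0,0,0],0],[[0,0,-0.004],[0,0,0],0],[[0,0,-0.004],[0,0,0],0],[[0,0,-0.004],[0,0,0],0],[[0,0,-0.0002],[0,0,0],0]]'
```

```text
t: 12.75
eef_pos: [0.5196, 0.1318, 0.2105]
ee_rot: [0.578, -0.578, 0.406, -0.407]
force: [-6.4, -3.4, 17.4]
finger_gap: 0.411
```

```bash
python3 -m handwheel '[[[0,0,0.006],[0,0,0],0],[[0,0,0.006],[0,0,0],0],[[0,0,-0.004],[0,0,0],0],[[0,0,-0.004],[0,0,0],0],[[0,0,-0.004],[0,0,0],0],[[0,0,-0.0003],[0,0,0],0]]'
python3 -m handwheel '[[[0,0,0.01],[0,0,0],0],[[0,0,0.02],[0,0,0],0],[[0,0,0.025],[0,0,0],0],[[0,0,0.02],[0,0,0],0],[[-0.014,0.026,0],[0,0,0],0],[[-0.014,0.026,0],[0,0,0],0],[[-0.014,0.026,0],[0,0,0],0],[[-0.014,0.026,0],[0,0,0],0],[[-0.014,0.016,0],[0,0,0],0],[[0,0,0],[0,0,0],0]]'
python3 - <<'E'
from h import *
snap('side','s3');snap('top','t3');s=env.sense();print(s['eef_pos'],s['force'],s['wrist_torque'])
a=cv2.imread('pics/s3.png')[130:290,160:340];b=cv2.imread('pics/t3.png')[150:250,150:350]
cv2.imwrite('pics/c3.png',np.vstack([cv2.resize(cv2.imread('pics/s3.png')[190:285,190:340],(600,380),interpolation=2),cv2.resize(cv2.imread('pics/t3.png')[170:240,195:345],(600,210) if 0 else (450,210),interpolation=2) if 0 else cv2.resize(cv2.imread('pics/t3.png')[175:230,195:345],(600,220),interpolation=2)]))
E
```

```text
t: 13.25
eef_pos: [0.5196, 0.1318, 0.2103]
ee_rot: [0.578, -0.578, 0.406, -0.407]
force: [-7.2, -3.0, 20.5]
finger_gap: 0.41
t: 14.08
eef_pos: [0.4456, 0.2562, 0.2841]
ee_rot: [0.58, -0.58, 0.405, -0.404]
force: [-0.6, 0.5, -3.0]
finger_gap: 0.412
[0.44871293 0.25214862 0.28387311] [ 0.43237931 -0.73106772 -2.77570227] [-0.05321962  0.00691166  0.02101692]
```

View pics/c3.png

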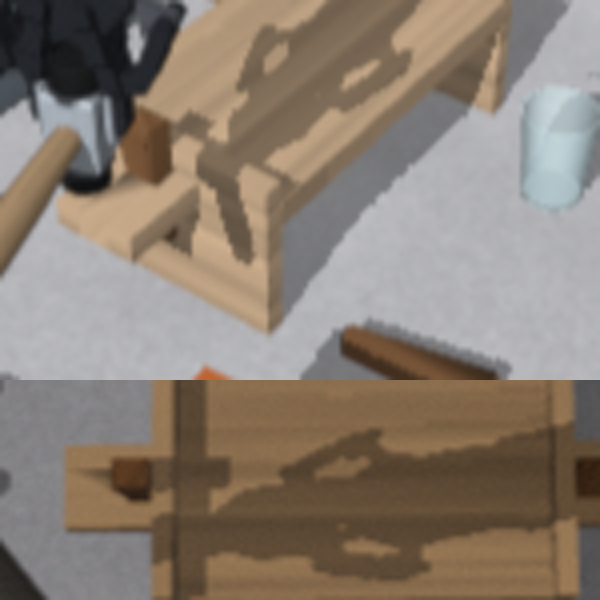

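The wedge head now stands lower beside the panel (side crop (150,130)). In the top view the panel's outer edge has moved about 0.8 px (roughly 3 mm) toward the shelf. The mallet is still upright in the jaws at (80,120), so I'll set it back on its old spot.

```bash
python3 -m handwheel '[[[0,0,-0.02],[0,0,0],0],[[0,0,-0.035],[0,0,0],0],[[0,0,-0.035],[0,0,0],0],[[0,0,-0.035],[0,0,0],0],[[0,0,-0.035],[0,0,0],0],[[0,0,-0.035],[0,0,0],0],[[0,0,-0.025],[0,0,0],0],[[0,0,-0.015],[0,0,0],0],[[0,0,-0.007],[0,0,0],0],[[0,0,0],[0,0,0],0]]'
python3 - <<'E'
from h import *
a=cv2.cvtColor(cv2.imread('pics/top0.png'),6).astype(float);b=cv2.cvtColor(cv2.imread('pics/t3.png'),6).astype(float)
for n,(r0,r1,c0,c1) in dict(loose_up=(173,184,222,236.),loose_lo=(218,226,222,236.)).items():
    for im in(a,b): 
        p=im[r0:r1,int(c0):int(c1)].mean(0); g=np.clip(np.diff(p),0,None);g[g<g.max()*.3]=0; print(n,p.round(0).astype(int).tolist(),(g*np.arange(len(g))).sum()/g.sum()+c0+.5)
E
```

```text
t: 15.02
eef_pos: [0.4489, 0.2504, 0.0408]
ee_rot: [-0.577, 0.579, -0.408, 0.406]
force: [-0.3, -0.3, -2.7]
finger_gap: 0.407
loose_up [128, 129, 129, 128, 128, 130, 131, 129, 128, 126, 123, 122, 123, 122] 226.84375
loose_up [131, 131, 131, 131, 130, 132, 133, 132, 130, 130, 130, 127, 125, 125] 226.5
loose_lo [82, 82, 82, 82, 83, 83, 84, 86, 89, 103, 117, 117, 117, 117] 230.9862385321101
loose_lo [130, 129, 127, 128, 130, 129, 129, 130, 129, 129, 122, 107, 104, 106] 228.70454545454547
```

```bash
python3 -m handwheel '[[[0,0.001,-0.002],[0,0,0],0],[[0,0,-0.0015],[0,0,0],0],[[0,0,-0.001],[0,0,0],0],[[0,0,0],[0,0,0],0]]'
```

```text
t: 15.35
eef_pos: [0.4499, 0.2528, 0.0386]
ee_rot: [0.579, -0.578, 0.406, -0.407]
force: [0.1, 0.3, -3.0]
finger_gap: 0.413
```

```bash
python3 -m handwheel '[[[0,0,-0.001],[0,0,0],0],[[0,0,-0.001],[0,0,0],0],[[0,0,0],[0,0,0],0],[[0,0,0],[0,0,0],0]]'
```

```text
t: 15.68
eef_pos: [0.4498, 0.2529, 0.0365]
ee_rot: [0.579, -0.578, 0.406, -0.407]
force: [0.9, -0.6, 2.9]
finger_gap: 0.406
```

```bash
python3 -m handwheel '[[[0,0,0],[0,0,0],0.6],[[0,0,0],[0,0,0],0.8],[[0,0,0],[0,0,0],1],[[0,0,0],[0,0,0],1],[[0,0,0],[0,0,0],1],[[0,0,0],[0,0,0],1]]'
python3 -m handwheel '[[[0,0,0.01],[0,0,0],1],[[0,0,0.02],[0,0,0],1],[[0,0,0.03],[0,0,0],1],[[0,0,0.04],[0,0,0],1],[[0,0,0.04],[0,0,0],1],[[0,0,0.04],[0,0,0],1],[[0,0,0.04],[0,0,0],1],[[-0.01,0.03,0.01],[0,0,0],1],[[-0.01,0.03,0],[0,0,0],1],[[0,0,0],[0,0,0],1]]'
python3 - <<'E'
from h import *
snap('side','s4');crop('s4',130,170,200,150,4,'c4')
E
```

```text
t: 16.18
eef_pos: [0.4494, 0.2528, 0.036]
ee_rot: [0.579, -0.578, 0.407, -0.407]
force: [0.1, -0.2, -0.1]
finger_gap: 0.999
t: 17.02
eef_pos: [0.4262, 0.3186, 0.2683]
ee_rot: [0.581, -0.578, 0.405, -0.404]
force: [-0.1, -0.1, -0.3]
finger_gap: 0.999
```

View pics/c4.png

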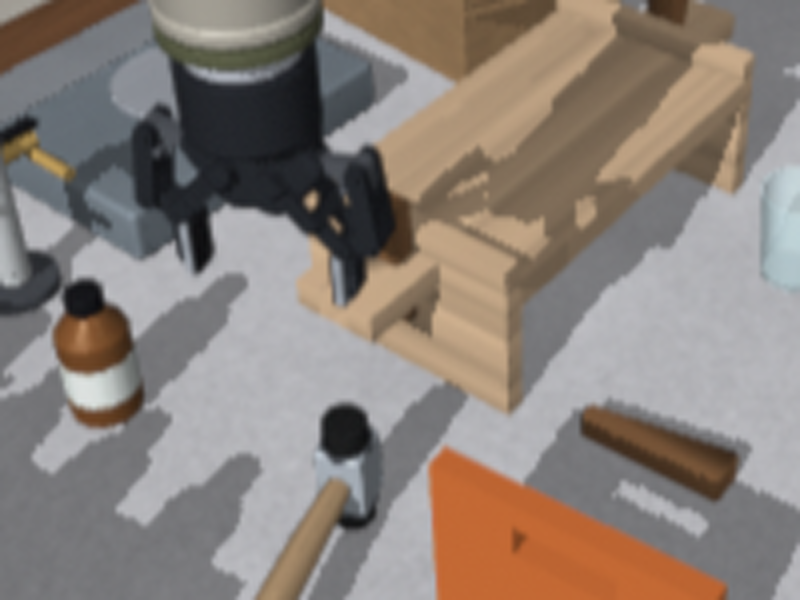

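The mallet stands upright on the bench at crop (345,465). The panel sits close to the shelf, nothing else has moved and the gripper is clear, so I'm handing it in.

```bash
python3 -c "
from cell import env
print(env.sense()['force']); print(env.close_job())"
```

```text
[ 0.57937208 -0.61565285 -0.10141436]
the job is handed in; nothing more can be done
None
```

The wedge is tapped home and tight, the mallet is back on its old spot, and the job was handed in at about 17 s. It was driven roughly 29 mm with light blows at about 0.05 m/s or less, lifting clear between them.

- **Wedge tight:** after the stop was reached, the last four blows read about 15 to 20 N at the wrist, or 18 to 23 N at the wedge once the mallet's weight is added. Each moved it under 0.3 mm. Force was read only at the end of each blow, so I did not measure a brief peak in between.
- **Panel closed:** I judged this from measurements, because the gap itself was too fine to see. The panel's edge moved about 0.8 px (3 mm) by eye and about 1.5 px (5 mm) from the image rows, while 29 mm of wedge travel at 1 in 6 gives about 4.8 mm. The starting gap measured about 4 mm. The automatic edge fit gave no clear result, so these agree only to within 1 to 2 mm.
- **Mallet and surroundings:** the last picture shows the mallet upright on the bench, the gripper open and clear of everything in view. Nothing in that picture had been disturbed, but the crop did not cover the whole bench.

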